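# Change the immersion oil: fresh dropper from the back of the bottle rack

### The job

Change the immersion oil for the microscope: the dropper in the round metal holder is empty, stand it in the flat steel spill tray, where it stays. The fresh dropper is hemmed in at the back of the grey bottle rack, so first stand the two big bottles from the rack's front row aside in the spill tray, then put the fresh dropper in the holder, and at last return each big bottle to the very compartment it came from. Set everything down gently and upright, and leave the two small bottles on either side of the fresh dropper where they are.

Things in the scene. Friction and masses are not known exactly. Their poses are not given: they have to be found in the camera images.
- amber_bottle: Big amber bottle with a black ribbed screw cap, in one of the two front compartments of the rack. Body 56 mm across and 105 mm high, cap 36 mm across on top of it up to 125 mm (cap from 106 to 125 mm). About 0.22 kg (varies). Closed, cap and bottle are one piece, can be lifted by the cap. Origin: centre of its underside, z up along the bottle.
- white_bottle: Big white bottle with a blue ribbed screw cap, in the other front compartment of the rack. Body 48 mm across and 88 mm high, cap 30 mm across on top of it up to 105 mm (cap from 89 to 105 mm). About 0.16 kg (varies). Closed, one piece, can be lifted by the cap. Origin: centre of its underside, z up along the bottle.
- fresh_dropper: Fresh oil dropper: small amber bottle with a black cap in the middle compartment of the rack's back row. Body 25 mm across and 49 mm high, cap 16 mm across up to 58 mm. 20 g. Origin: centre of its underside, z up along the bottle.
- empty_dropper: Empty oil dropper: the same small amber bottle as the fresh one (25 mm across, body 49 mm, 58 mm high with its 16 mm cap, 20 g); it stands in the metal holder at the start. Origin: centre of its underside, z up along the bottle.
- small_bottle_1: Small white bottle with a red cap in a corner compartment of the rack's back row, beside the fresh dropper: body 38 mm across and 60 mm high, 72 mm with its cap. To be left where it is. Origin: centre of its underside.
- small_bottle_2: Small white bottle with a green cap in the other corner compartment of the rack's back row: body 38 mm across and 60 mm high, 72 mm with its cap. To be left where it is. Origin: centre of its underside.
- rack: Grey open bottle rack, fixed, 121 (its x) by 145 mm (its y), 26 mm high; walls 3 mm, floor 4 mm above its underside. Origin: centre of its underside; front side is -x. Front row: two compartments 68 by 68 mm, centres at x -23.5, y +35.5 and -35.5 mm; which big bottle stands in which varies. Back row: three compartments 44 by 44 mm, centres at x +35.5, y -47.3, 0, +47.3 mm.
- spill_tray: Flat stainless-steel spill tray with a low rim, fixed on the bench, 105 mm (its x) by 140 mm (its y), rim 3 mm thick and 12 mm high, floor 3 mm above its underside, so 99 by 134 mm of room inside. Empty at the start. Origin: centre of its underside.
- holder: Round weighted aluminium holder, fixed on the bench, 53 mm across at the foot, 48 mm above it, 38 mm high, with a round bore 38 mm across and 18 mm deep from its top: a dropper stands in it on the bore's floor, 20 mm above the holder's underside. Origin: centre of its underside, the bore is centred on it.

How it is judged:
By the outcome, as a careful person would: the job done as asked, in the order asked, and still so for the second after the job is handed in, with the robot touching nothing.
It also fails if it takes over 138 s, if anything falls off the work surface, if the arm or the gripper's body presses on something with over 40 N, if the wrist force passes 120 N, or if a joint passes its speed limit or range.

### The arm

A 6-joint arm with a two-finger parallel gripper is mounted at the origin on a cart in front of the work surface, level with it; the furniture and walls round the work are solid. World frame = base frame: x ahead of the robot, y to its left, z up, the work surface at z = 0. Lengths are in m, angles in rad, forces in N, time in s.
With the tool pointing down it reaches from about 0.3 to 0.85 m from the base axis. Payload 5.4 kg.
Tool frame: the origin (TCP) lies on the centre line of the jaws, within the pads' length; the fingertips stand 11 mm ahead of it and the grasp point (between the pads) lies 8 mm behind it; z points along the fingers, y is the line along which they close (so a half turn about z gives the same grasp; the last joint's range is limited). The gripper opens to 85 mm and grips with 20 to 120 N. Pads are 22 mm wide; open, the fingers measure 114 mm over their backs; the gripper's body (76 mm by 85 mm) begins 54 mm behind the grasp point. The pads swing forward as they close: fully open they stand 13 mm farther back than shut.
Start: joints at [0.966, 0.158, 1.597, -0, 1.386, -0.21], TCP at [0.221, 0.531, 0.242] pointing down, gripper open.
Joint ranges: [-2.91, 2.91], [-0.94, 2.29], [0.18, 2.7], [-1.29, 4.43], [0.17, 2.64], [-3, 3]. Speed limits (rad/s): [2.57, 2.57, 3.14, 3.14, 3.14, 3.14].

### API

Orientations are given as a unit quaternion [w, x, y, z].
In Python, from rig import arm gives the robot as it stands. The module is installed in compiled form; this text tells all that it offers.
- The arm moves only by the shell command python3 -m handwheel 'ROWS' [FORCE]. ROWS is JSON, a list of rows, each a list of 5 numbers: the opening, from -1 (shut) to 1 (fully open), then the shift along the world's x, y, z in units of 250 mm (1.0 is 250 mm), then the turn about the world's z in units of pi rad (1.0 is pi rad). In form: [[claw, x, y, z, twist], ...]. A call has exactly 8 rows; each row is the pose to reach, as a shift and turn from the pose commanded when the call began, turning the shorter way round; what a row does not reach only later rows make up. A row lasts 1/12 s, in which the tool goes at most 41.7 mm and 7.16 degrees, less where a joint would pass 70% of its speed; a pose out of reach is approached as far as the arm can. A call with a number of a shift or a turn outside -1 to 1 is refused whole. A call with a gripper value outside its range is refused whole. The fingers move at their own pace and stop on an object; FORCE is the grip in N (left out, the last holds). Time passes only in rows, so rows that repeat a pose let the fingers close, or fill a call up. It gives the time, the measured TCP pose, the force, the opening and the grip force at its end, in the units of the state.
- arm.read_state(): the state, without advancing time (a new reading comes with each control period).
- arm.read_camera(name): name is "side" or "top" or "wrist"; returns a dict with "color" (480x640x3 uint8, blue, green, red), "depth" (480x640 float32, m along the optical axis (not along the pixel's ray), 0 where there is no reading), "K" (3x3 intrinsics, pixels), "k1" (the pictures are not rectified: a ray, as slopes to the right and down, at radius r is drawn at 1 + k1 r^2 times it, then the intrinsics apply), "R" (3x3) and "t" (3): a world point X has camera coordinates R X + t; the wrist camera has in their place "mount" (4x4, takes a point from camera to tool coordinates, whose origin is the TCP and whose axes are the flange's). Camera axes: x right, y down, z forward; pixel columns grow to the right and rows downward; lengths in m; the calibration is good to about 2 mm. A picture is of the moment at which its call begins: read the wrist's pose just before it.
- arm.hand_in(): hands the job in; it is judged then, once.
The state is a dict: "clock": time; "joint_positions": joint angles; "joint_velocities": joint speeds; "joint_efforts": joint torques, N m; "eef_pos": TCP position; "eef_rot": TCP orientation; "force": force on the tool from outside, world axes, zero at the start; "wrist_torque": the same for the moment, N m; "width": opening from 0.0 (shut) to 1.0 (fully open); "gripper_force": force on a finger pad.
Only numpy, scipy, OpenCV 4.12 (cv2) and the standard library are available. Lean on these libraries where they do the work, as an engineer would, in place of code of your own. Each camera call takes 0.05 s, during which the arm holds its last target. There are 200 camera calls.

## Working session

There is one attempt and no reset: what is moved stays moved. The work goes in short steps, Python scripts to look and compute and a shell command to move; the robot and the scene stay as the last step left them, time stands still between calls to the robot, and variables do not carry over. Pictures are saved under pics/ and viewed, at most 14 in all, crops included, and the job is handed in when it is done.

```bash
mkdir -p pics
python3 - <<'E'
from rig import arm
import cv2,numpy as np
s=arm.read_state();print(s)
for n in("top","side"):
    c=arm.read_camera(n);cv2.imwrite(f"pics/{n}0.png",c["color"]);np.savez(f"{n}0.npz",**c);print(n,c["K"],c["k1"],c["R"],c["t"])
E
```

```text
{'clock': 0.0, 'joint_positions': array([ 9.65874220e-01,  1.59051763e-01,  1.59822679e+00, -1.15980963e-05,
        1.38617941e+00, -2.10100123e-01]), 'joint_velocities': array([ 0.00065548,  0.00154767,  0.00128349, -0.00082579,  0.00010212,
       -0.00248668]), 'joint_efforts': array([ 1.36841936e-04, -3.95995009e+01, -3.31433451e+01, -1.62780980e-04,
        8.30574922e-03,  2.91205822e-05]), 'eef_pos': array([0.2208607 , 0.53027233, 0.24131807]), 'eef_rot': array([-3.64403159e-04,  1.96130133e-01,  9.80577432e-01, -8.58541097e-04]), 'force': array([-0.67520637, -0.16005948, -0.08026229]), 'wrist_torque': array([ 0.00132424, -0.03269509,  0.05071937]), 'gripper_force': 0.0, 'width': 1.0026254416956275}
top [[598.72381559   0.         312.77413961]
 [  0.         598.72381559 239.48373814]
 [  0.           0.           1.        ]] 0.049233113188603905 [[-0.02201187 -0.99975091  0.00368649]
 [-0.98071403  0.02087615 -0.19433008]
 [ 0.19420471 -0.00789296 -0.98092927]] [0.16011361 0.48481062 0.8203333 ]
side [[545.78929523   0.         312.78068606]
 [  0.         545.78929523 247.81932031]
 [  0.           0.           1.        ]] -0.07284884549738466 [[-0.91699828  0.3988148   0.00780469]
 [ 0.34445072  0.80156267 -0.48872383]
 [-0.20116625 -0.44547058 -0.87240363]] [ 0.3647259  -0.25884059  1.04850779]
```

View pics/top0.png

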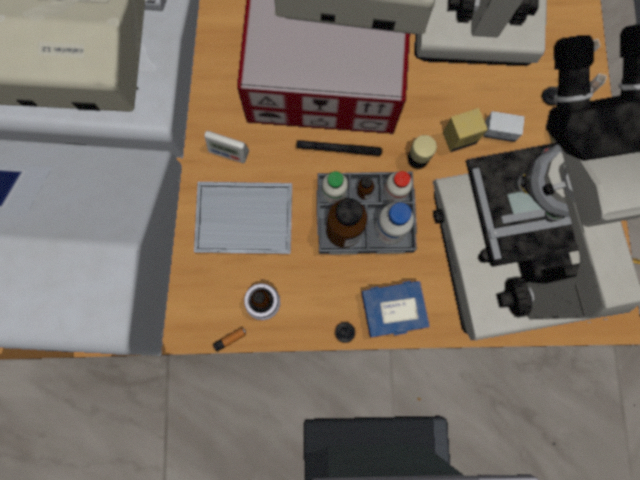

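View pics/side0.png

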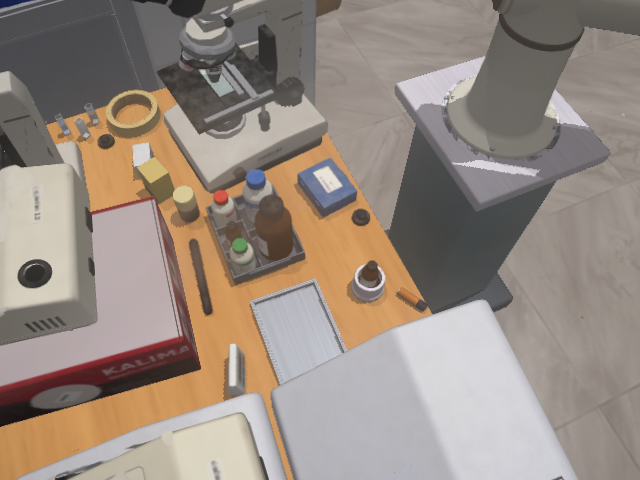

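```bash
cat > h.py <<'E'
import cv2,numpy as np
def load(n): return dict(np.load(n))
def slopes(c,uv):
    k=np.array([c["k1"],0,0,0,0.],float).ravel()[:5]
    return cv2.undistortPoints(np.asarray(uv,float).reshape(-1,1,2),c["K"],k).reshape(-1,2)
def on_plane(c,uv,z):
    s=slopes(c,uv);d=np.c_[s,np.ones(len(s))]@c["R"];o=-c["R"].T@c["t"]
    return o+d*((z-o[2])/d[:,2])[:,None]
def cloud(c):
    v,u=np.mgrid[:480,:640];s=slopes(c,np.c_[u.ravel(),v.ravel()])
    P=np.c_[s,np.ones(len(s))]*c["depth"].reshape(-1,1)
    return ((P-c["t"])@c["R"]).reshape(480,640,3)
E
python3 - <<'E'
from h import *
for n in("top0.npz","side0.npz"):
    c=load(n);W=cloud(c);ok=c["depth"]>0
    hsv=cv2.cvtColor(c["color"],cv2.COLOR_BGR2HSV)
    X,Y,Z=W[...,0],W[...,1],W[...,2]
    print(n,"table z",np.median(Z[ok&(abs(Z)<.02)]))
    if n[0]=="t":
        box=dict(blue=(385,200,416,230),red=(388,170,414,188),green=(322,170,347,188),amber=(333,195,366,222),fresh=(356,175,377,196),empty=(248,285,277,316))
    else: box=dict(blue=(242,168,274,188),red=(212,190,232,205),green=(230,236,250,250),amber=(255,193,290,215),empty=(362,260,380,275),fresh=(224,218,240,232))
    for k,(a,b,d,e) in box.items():
        w=W[b:e,a:d][ok[b:e,a:d]];zt=np.percentile(w[:,2],97);m=w[abs(w[:,2]-zt)<.006]
        print(k,"ztop %.3f"%zt,m[:,:2].mean(0).round(4),np.ptp(m[:,:2],0).round(3),len(m))
c=load("top0.npz")
P=lambda z,*uv:print(on_plane(c,uv,z)[:,:2].round(4).tolist())
P(.026,(318,173),(415,172),(416,251),(319,252))
P(.012,(198,182),(292,183),(291,252),(194,251))
W=cloud(c)
for u,v in[(150,200),(100,250),(320,60),(320,112),(340,148),(395,305),(262,318),(229,145),(421,150),(450,220),(480,280),(230,338)]:print((u,v),W[v,u].round(3))
E
```

```text
top0.npz table z 0.0001293714359033548
blue ztop 0.111 [0.5104 0.0318] [0.03  0.029] 378
red ztop 0.078 [0.5687 0.0212] [0.024 0.022] 205
green ztop 0.078 [0.5705 0.1163] [0.023 0.023] 203
amber ztop 0.131 [0.5106 0.1018] [0.032 0.035] 515
fresh ztop 0.063 [0.5691 0.0703] [0.015 0.015] 94
empty ztop 0.078 [0.4035 0.2262] [0.014 0.015] 104
side0.npz table z -0.001428388855638944
blue ztop 0.109 [0.51   0.0328] [0.03  0.029] 250
red ztop 0.076 [0.5669 0.0216] [0.022 0.025] 147
green ztop 0.076 [0.5698 0.1156] [0.022 0.022] 160
amber ztop 0.129 [0.5099 0.1026] [0.034 0.036] 395
empty ztop 0.078 [0.403 0.227] [0.017 0.017] 91
fresh ztop 0.061 [0.5691 0.0704] [0.015 0.015] 80
[[0.595, 0.1392], [0.5934, -0.0079], [0.4718, -0.0028], [0.4733, 0.1406]]
[[0.5887, 0.3233], [0.5843, 0.1793], [0.4767, 0.1824], [0.4813, 0.3277]]
(150, 200) [0.523 0.357 0.154]
(100, 250) [0.452 0.403 0.195]
(320, 60) [0.725 0.135 0.129]
(320, 112) [0.673 0.135 0.072]
(340, 148) [0.639 0.104 0.012]
(395, 305) [0.392 0.033 0.03 ]
(262, 318) [0.379 0.227 0.01 ]
(229, 145) [0.635 0.271 0.047]
(421, 150) [ 0.616 -0.012  0.06 ]
(450, 220) [ 0.51  -0.047  0.061]
(480, 280) [ 0.422 -0.083  0.062]
(230, 338) [0.351 0.273 0.015]
```

```bash
python3 -c "
import cv2
a=cv2.imread('pics/top0.png')[160:345,180:440];cv2.imwrite('pics/topcrop.png',cv2.resize(a,None,fx=3,fy=3,interpolation=cv2.INTER_CUBIC))"
```

```text
(no output)
```

View pics/topcrop.png

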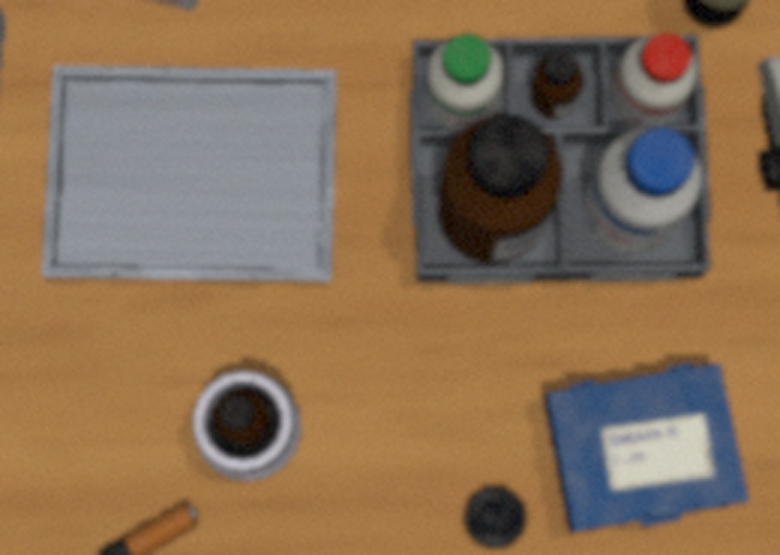

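The pictures show an axis-aligned rack, with amber front-left and white front-right. The tray is left of it at centre (0.533, 0.253), and the holder is at (0.403, 0.227). A tall device starts just left of the tray. I'll go above the holder with the fingers closing along x.

```bash
python3 -m handwheel '[[1,0,0,0.2,0],[1,0,0,0.24,0],[1,0.4,-0.6,0.24,-0.2],[1,0.4,-0.6,0.24,-0.2],[1,0.4,-0.6,0.24,-0.2],[1,0.4,-0.6,0.24,-0.2],[1,0.4,-0.6,0.24,-0.2],[1,0.4,-0.6,0.24,-0.2]]' 30
python3 -m handwheel '[[1,0.328,-0.616,0,-0.174],[1,0.328,-0.616,0,-0.174],[1,0.328,-0.616,0,-0.174],[1,0.328,-0.616,0,-0.174],[1,0.328,-0.616,0,-0.174],[1,0.328,-0.616,0,-0.174],[1,0.328,-0.616,0,-0.174],[1,0.328,-0.616,0,-0.174]]'
cat >> h.py <<'E'
from scipy.spatial.transform import Rotation as Ro
def wrist(arm):
    s=arm.read_state();c=arm.read_camera("wrist")
    q=s["eef_rot"];T=np.eye(4);T[:3,:3]=Ro.from_quat([q[1],q[2],q[3],q[0]]).as_matrix();T[:3,3]=s["eef_pos"]
    M=T@c["mount"];c["R"]=M[:3,:3].T;c["t"]=-c["R"]@M[:3,3];return s,c
E
python3 - <<'E'
from h import *
from rig import arm
s,c=wrist(arm);np.savez("w1.npz",**{k:c[k] for k in c});cv2.imwrite("pics/w1.png",c["color"])
q=s["eef_rot"];print(s["eef_pos"],Ro.from_quat([q[1],q[2],q[3],q[0]]).as_matrix()[:,1])
W=cloud(load("top0.npz"))
for v in range(190,350,20):print(v,[W[v,u].round(3).tolist() for u in (140,165,172,180)])
E
```

```text
clock: 0.77
eef_pos: [0.3228, 0.3782, 0.302]
eef_rot: [0.0, 0.493, 0.87, -0.0]
force: [0.0, -0.6, -0.2]
width: 1.0
gripper_force: 0.0
clock: 1.43
eef_pos: [0.4025, 0.2281, 0.3021]
eef_rot: [-0.0, 0.705, 0.709, -0.0]
force: [0.4, 0.6, -0.3]
width: 1.0
gripper_force: 0.0
[0.40245513 0.22809555 0.30211176] [ 9.99985768e-01  5.28515242e-03 -7.28700368e-04]
190 [[0.538, 0.372, 0.147], [0.548, 0.349, 0.111], [0.558, 0.348, 0.076], [0.58, 0.353, -0.001]]
210 [[0.507, 0.366, 0.165], [0.523, 0.351, 0.1], [0.533, 0.351, 0.059], [0.548, 0.352, 0.001]]
230 [[0.478, 0.361, 0.182], [0.498, 0.353, 0.089], [0.506, 0.353, 0.049], [0.517, 0.352, -0.0]]
250 [[0.451, 0.357, 0.191], [0.472, 0.356, 0.075], [0.48, 0.356, 0.032], [0.486, 0.352, -0.002]]
270 [[0.429, 0.359, 0.182], [0.446, 0.358, 0.063], [0.456, 0.363, -0.003], [0.455, 0.351, -0.0]]
290 [[0.405, 0.36, 0.174], [0.419, 0.361, 0.048], [0.425, 0.361, 0.002], [0.424, 0.35, 0.001]]
310 [[0.383, 0.364, 0.158], [0.392, 0.362, 0.04], [0.395, 0.361, 0.0], [0.395, 0.349, 0.0]]
330 [[0.359, 0.366, 0.146], [0.366, 0.371, -0.001], [0.366, 0.361, -0.002], [0.365, 0.348, 0.001]]
```

View pics/w1.png

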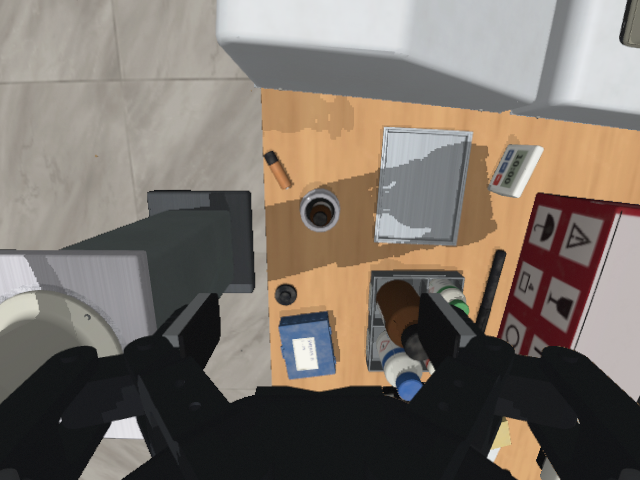

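Run:
```python
from h import *
for n,roi,z in(("top0.npz",(235,275,290,325),.038),("w1.npz",(290,180,350,240),.038),("side0.npz",(348,255,392,305),.038)):
    c=load(n);W=cloud(c);a,b,d,e=roi;hsv=cv2.cvtColor(c["color"],cv2.COLOR_BGR2HSV)
    m=np.zeros((480,640),bool);m[b:e,a:d]=True
    m&=(abs(W[...,2]-z)<.006)&(hsv[...,1]<90)
    v,u=np.nonzero(m);P=on_plane(c,np.c_[u,v],z)[:,:2].astype(np.float32)
    print(n,len(P),cv2.minEnclosingCircle(P))
c=load("w1.npz");W=cloud(c);m=(W[...,2]>.070)&(W[...,2]<.09)&(abs(W[...,0]-.403)<.02)&(abs(W[...,1]-.227)<.02);print(W[m].mean(0),m.sum())
def rim(n,lo,hi,box):
    c=load(n);W=cloud(c);hsv=cv2.cvtColor(c["color"],cv2.COLOR_BGR2HSV)
    m=(hsv[...,1]<80)&(W[...,0]>box[0])&(W[...,0]<box[1])&(W[...,1]>box[2])&(W[...,1]<box[3])&(W[...,2]>lo)&(W[...,2]<hi)
    P=W[m][:,:2].astype(np.float32);print(n,cv2.minAreaRect(P),np.percentile(P,1,0),np.percentile(P,99,0))
for n in("top0.npz","w1.npz","side0.npz"):rim(n,-.002,.02,(.46,.61,.165,.342))
for n in("top0.npz","side0.npz"):rim(n,.019,.033,(.45,.615,-.025,.16))
```

```text
top0.npz 342 ((0.4033302664756775, 0.2266700267791748), 0.0238010436296463)
w1.npz 510 ((0.4038975238800049, 0.227975532412529), 0.023920435458421707)
side0.npz 310 ((0.40360522270202637, 0.22894799709320068), 0.024479271844029427)
[0.40401501 0.2277716  0.07708997] 169
top0.npz ((0.5345649123191833, 0.25547537207603455), (0.14782607555389404, 0.11476798355579376), 88.0381851196289) [0.47811246 0.18302041] [0.58723104 0.32563198]
w1.npz ((0.5358021259307861, 0.2533898651599884), (0.14993934333324432, 0.11652391403913498), 88.1263198852539) [0.4786697  0.18316776] [0.588179   0.32629848]
side0.npz ((0.5394713878631592, 0.2576664090156555), (0.15723447501659393, 0.13074228167533875), 87.5508804321289) [0.4769423  0.18327636] [0.5860739  0.31423795]
top0.npz ((0.543176531791687, 0.061058543622493744), (0.14071150124073029, 0.16359640657901764), 0.13448265194892883) [ 0.47316557 -0.00676703] [0.60696083 0.14207909]
side0.npz ((0.5434907078742981, 0.06807766854763031), (0.15100280940532684, 0.14362473785877228), 89.5676498413086) [ 0.4733353  -0.00329348] [0.60765475 0.14278038]
```

```bash
python3 -m handwheel '[[0.2,0.004,-0.002,-0.15,0],[0.2,0.004,-0.002,-0.3,0],[0.2,0.004,-0.002,-0.45,0],[0.2,0.004,-0.002,-0.6,0],[0.2,0.004,-0.002,-0.75,0],[0.2,0.004,-0.002,-0.85,0],[0.2,0.004,-0.002,-0.93,0],[0.2,0.004,-0.002,-0.984,0]]' 25
python3 -m handwheel '[[-0.1,0,0,0,0],[-0.2,0,0,0,0],[-0.3,0,0,0,0],[-0.4,0,0,0,0],[-0.6,0,0,0,0],[-0.8,0,0,0,0],[-0.8,0,0,0,0],[-0.8,0,0,0,0]]' 25
```

```text
clock: 2.15
eef_pos: [0.4018, 0.2272, 0.0537]
eef_rot: [-0.001, 0.705, 0.709, -0.002]
force: [0.1, -0.4, -1.2]
width: 0.6
gripper_force: 0.0
clock: 2.82
eef_pos: [0.4052, 0.2267, 0.0577]
eef_rot: [0.0, 0.707, 0.707, 0.001]
force: [-1.5, -0.2, 6.1]
width: 0.27
gripper_force: 24.6
```

```bash
python3 -m handwheel '[[-0.8,0,0,0.05,0],[-0.8,0,0,0.13,0],[-0.8,0,0,0.22,0],[-0.8,0.05,0.01,0.26,0],[-0.8,0.16,0.04,0.26,0],[-0.8,0.28,0.08,0.26,0],[-0.8,0.36,0.1,0.26,0],[-0.8,0.388,0.11,0.26,0]]'
python3 -m handwheel '[[-0.8,0,0,0,0],[-0.8,0,0,-0.08,0],[-0.8,0,0,-0.16,0],[-0.8,0,0,-0.22,0],[-0.8,0,0,-0.26,0],[-0.8,0,0,-0.28,0],[-0.8,0,0,-0.29,0],[-0.8,0,0,-0.295,0]]'
python3 - <<'E'
from h import *
from rig import arm
s,c=wrist(arm);cv2.imwrite("pics/w2.png",c["color"]);print(s["eef_pos"],s["width"])
c=arm.read_camera("side");cv2.imwrite("pics/s2.png",cv2.resize(c["color"][200:400,220:440],None,fx=2.7,fy=2.7))
E
```

```text
clock: 3.48
eef_pos: [0.5042, 0.2541, 0.1222]
eef_rot: [0.001, 0.707, 0.707, 0.001]
force: [0.5, -1.4, -0.3]
width: 0.275
gripper_force: 24.7
clock: 4.15
eef_pos: [0.5011, 0.2538, 0.0479]
eef_rot: [0.0, 0.707, 0.708, 0.0]
force: [1.1, -0.0, -0.1]
width: 0.272
gripper_force: 24.7
[0.50110711 0.25376665 0.0478729 ] 0.2717672744155379
```

View pics/s2.png

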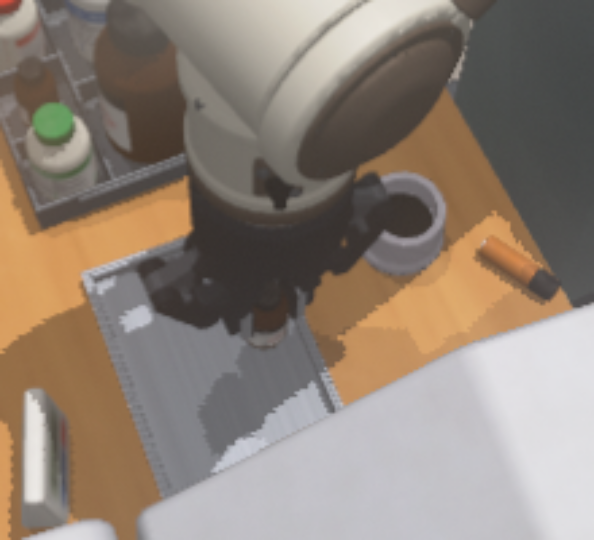

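```bash
python3 -m handwheel '[[-0.8,0,0,-0.008,0],[-0.8,0,0,-0.014,0],[-0.8,0,0,-0.02,0],[-0.8,0,0,-0.024,0],[-0.8,0,0,-0.028,0],[-0.8,0,0,-0.028,0],[-0.8,0,0,-0.028,0],[-0.8,0,0,-0.028,0]]'
```

```text
clock: 4.92
eef_pos: [0.5012, 0.2538, 0.0408]
eef_rot: [-0.0, 0.707, 0.707, 0.0]
force: [-1.9, 0.5, 3.6]
width: 0.272
gripper_force: 25.1
```

```bash
python3 -m handwheel '[[-0.3,0,0,0,0],[-0.2,0,0,0,0],[-0.1,0,0,0,0],[0.1,0,0,0,0],[0.2,0,0,0,0],[0.2,0,0,0,0],[0.2,0,0,0,0],[0.2,0,0,0.03,0]]'
python3 -m handwheel '[[0.2,0,0,0.1,0],[0.2,0,0,0.25,0],[0.2,0,0,0.4,0],[0.2,0,0,0.5,0],[0.4,0,0,0.61,0],[0.6,0.04,-0.1,0.61,0],[0.6,0.04,-0.2,0.61,0],[0.6,0.04,-0.3,0.61,0]]'
python3 -m handwheel '[[0.6,0,-0.1,0,0],[0.6,0,-0.2,0,0],[0.6,0,-0.28,0,0],[0.6,0,-0.312,0,0],[0.6,0,-0.312,0,0],[0.6,0,-0.312,0,0],[0.6,0,-0.312,0,0],[0.6,0,-0.312,0,0]]'
python3 - <<'E'
from h import *
from rig import arm
s,c=wrist(arm);print(s["eef_pos"],s["width"])
cv2.imwrite("pics/w3.png",c["color"])
c=arm.read_camera("side");W=cloud(c)
for nm,x,y,z in(("dropper",.5,.255,.061),("amber",.51,.102,.129)):
    m=(abs(W[...,0]-x)<.025)&(abs(W[...,1]-y)<.025)&(abs(W[...,2]-z)<.006);print(nm,m.sum(),W[m].mean(0) if m.any() else 0)
E
```

```text
clock: 5.58
eef_pos: [0.4999, 0.2534, 0.0468]
eef_rot: [-0.001, 0.707, 0.707, -0.001]
force: [-0.0, -0.2, -0.7]
width: 0.599
gripper_force: 0.0
clock: 6.25
eef_pos: [0.5117, 0.1781, 0.2021]
eef_rot: [0.001, 0.706, 0.708, 0.001]
force: [0.1, -0.8, -0.7]
width: 0.801
gripper_force: 0.0
clock: 6.92
eef_pos: [0.5111, 0.1019, 0.2006]
eef_rot: [-0.0, 0.706, 0.708, 0.0]
force: [-0.3, 0.5, -0.5]
width: 0.804
gripper_force: 0.0
[0.51107912 0.10185465 0.20058812] 0.803706403444221
dropper 96 [0.49903225 0.25354634 0.05851875]
amber 398 [0.50992983 0.10262354 0.1270202 ]
```

View pics/w3.png

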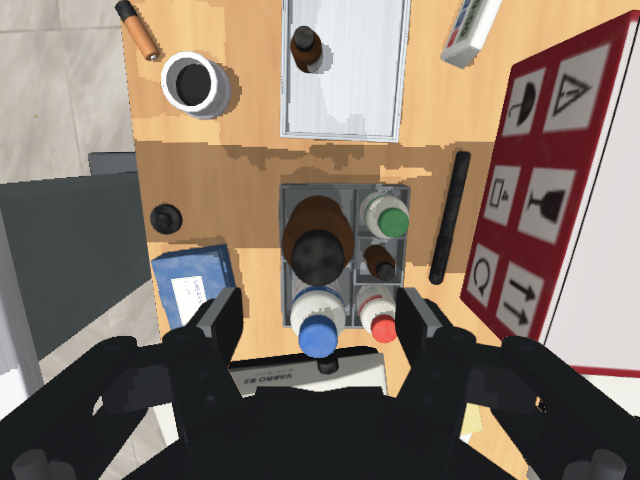

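```bash
python3 -m handwheel '[[0.6,-0.002,0.002,-0.08,0],[0.6,-0.002,0.002,-0.16,0],[0.6,-0.002,0.002,-0.22,0],[0.6,-0.002,0.002,-0.26,0],[0.6,-0.002,0.002,-0.29,0],[0.6,-0.002,0.002,-0.31,0],[0.6,-0.002,0.002,-0.316,0],[0.4,-0.002,0.002,-0.316,0]]' 45
python3 -m handwheel '[[0.2,0,0,0,0],[0.1,0,0,0,0],[0,0,0,0,0],[-0.1,0,0,0,0],[-0.3,0,0,0,0],[-0.5,0,0,0,0],[-0.5,0,0,0,0],[-0.5,0,0,0,0]]' 45
python3 -m handwheel '[[-0.5,0,0,0.02,0],[-0.5,0,0,0.05,0],[-0.5,0,0,0.1,0],[-0.5,0,0,0.16,0],[-0.5,0,0,0.2,0],[-0.5,0,0,0.2,0],[-0.5,0,0,0.2,0],[-0.5,0,0,0.2,0]]' 45
python3 - <<'E'
from h import *
from rig import arm
s=arm.read_state();print(s["eef_pos"])
c=arm.read_camera("side");cv2.imwrite("pics/s3.png",cv2.resize(c["color"][120:340,180:420],None,fx=2.5,fy=2.5))
E
```

```text
clock: 7.68
eef_pos: [0.5109, 0.1013, 0.1217]
eef_rot: [0.0, 0.707, 0.708, 0.0]
force: [0.3, 0.1, 0.1]
width: 0.703
gripper_force: 0.0
clock: 8.35
eef_pos: [0.511, 0.1012, 0.1222]
eef_rot: [0.0, 0.707, 0.707, 0.0]
force: [-1.8, -0.8, 5.3]
width: 0.394
gripper_force: 45.2
clock: 9.02
eef_pos: [0.5101, 0.1013, 0.1707]
eef_rot: [-0.001, 0.707, 0.707, -0.0]
force: [-0.5, 0.6, -3.2]
width: 0.389
gripper_force: 45.4
[0.51006489 0.10126831 0.1706859 ]
```

View pics/s3.png

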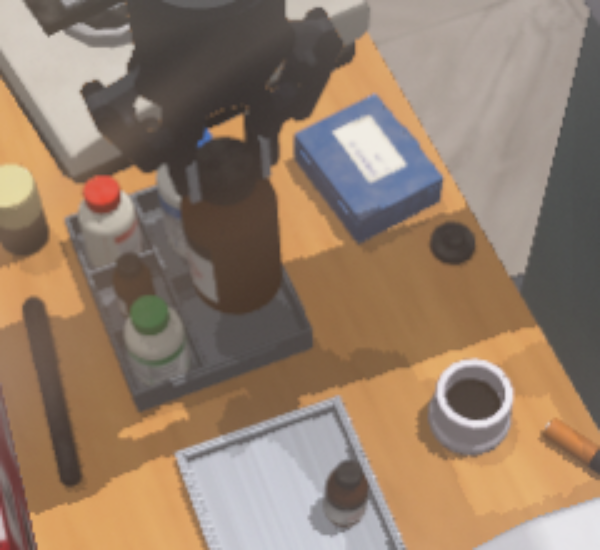

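```bash
python3 -m handwheel '[[-0.5,0,0,0.04,0],[-0.5,0.03,0.05,0.08,0],[-0.5,0.06,0.15,0.08,0],[-0.5,0.1,0.26,0.08,0],[-0.5,0.13,0.36,0.08,0],[-0.5,0.144,0.44,0.08,0],[-0.5,0.144,0.472,0.08,0],[-0.5,0.144,0.472,0.08,0]]' 45
python3 -m handwheel '[[-0.5,0,0,-0.06,0],[-0.5,0,0,-0.12,0],[-0.5,0,0,-0.17,0],[-0.5,0,0,-0.21,0],[-0.5,0,0,-0.23,0],[-0.5,0,0,-0.25,0],[-0.5,0,0,-0.25,0],[-0.5,0,0,-0.25,0]]' 45
python3 -c "
from rig import arm
s=arm.read_state();print(s['eef_pos'],s['force'])"
```

```text
clock: 9.73
eef_pos: [0.5463, 0.2207, 0.1914]
eef_rot: [-0.0, 0.706, 0.708, -0.0]
force: [0.0, -0.3, -2.9]
width: 0.391
gripper_force: 45.6
clock: 10.4
eef_pos: [0.5469, 0.2191, 0.1294]
eef_rot: [0.0, 0.707, 0.707, 0.0]
force: [-0.5, 0.1, -2.8]
width: 0.391
gripper_force: 45.6
[0.54691758 0.21913848 0.12936516] [-0.51156391  0.0527591  -2.76084777]
```

Lower the last 8 mm slowly.

```bash
python3 -m handwheel '[[-0.5,0,0,-0.006,0],[-0.5,0,0,-0.012,0],[-0.5,0,0,-0.018,0],[-0.5,0,0,-0.022,0],[-0.5,0,0,-0.026,0],[-0.5,0,0,-0.03,0],[-0.5,0,0,-0.032,0],[-0.5,0,0,-0.032,0]]' 45
```

```text
clock: 11.07
eef_pos: [0.5468, 0.2193, 0.1213]
eef_rot: [0.0, 0.707, 0.707, 0.0]
force: [-0.9, -0.7, -0.4]
width: 0.392
gripper_force: 45.8
```

```bash
python3 -m handwheel '[[-0.15,0,0,0,0],[-0.05,0,0,0,0],[0.1,0,0,0,0],[0.3,0,0,0,0],[0.4,0,0,0,0],[0.4,0,0,0,0],[0.4,0,0,0,0],[0.4,0,0,0,0]]' 45
python3 -m handwheel '[[0.4,0,0,0.05,0],[0.4,0,0,0.15,0],[0.4,0,0,0.25,0],[0.4,0,0,0.32,0],[0.4,-0.05,-0.12,0.32,0],[0.4,-0.1,-0.26,0.32,0],[0.4,-0.148,-0.4,0.32,0],[0.4,-0.148,-0.5,0.32,0]]' 45
python3 -m handwheel '[[0.4,0,-0.1,0,0],[0.4,0,-0.2,0,0],[0.4,0,-0.25,0,0],[0.4,0,-0.25,0,0],[0.4,0,-0.25,0,0],[0.4,0,-0.25,0,0],[0.4,0,-0.25,0,0],[0.4,0,-0.25,0,0]]' 45
python3 - <<'E'
from h import *
from rig import arm
s=arm.read_state();print(s["eef_pos"],s["width"])
for n in("side","top"):
  c=arm.read_camera(n);W=cloud(c)
  for nm,x,y,z in(("dropper",.5,.255,.060),("amber",.546,.220,.127),("white",.51,.032,.107)):
    m=(abs(W[...,0]-x)<.025)&(abs(W[...,1]-y)<.025)&(abs(W[...,2]-z)<.007);print(n,nm,m.sum(),W[m].mean(0) if m.any() else 0)
E
```

```text
clock: 11.73
eef_pos: [0.5467, 0.2192, 0.1211]
eef_rot: [0.0, 0.707, 0.707, 0.0]
force: [-0.6, -0.2, -0.6]
width: 0.701
gripper_force: 0.0
clock: 12.4
eef_pos: [0.5081, 0.0925, 0.202]
eef_rot: [0.0, 0.707, 0.708, -0.0]
force: [-0.5, -0.3, -0.0]
width: 0.703
gripper_force: 0.0
clock: 13.07
eef_pos: [0.5096, 0.0328, 0.201]
eef_rot: [-0.0, 0.706, 0.708, 0.0]
force: [-0.9, -0.2, 1.4]
width: 0.698
gripper_force: 0.0
[0.50961268 0.0328295  0.20101279] 0.6982044721654805
side dropper 105 [0.50033802 0.25275481 0.05858449]
side amber 519 [0.54582974 0.22041138 0.12571883]
side white 264 [0.51010262 0.03316945 0.10656619]
top dropper 109 [0.50078223 0.25103373 0.06017898]
top amber 545 [0.54494788 0.21911916 0.1274923 ]
top white 0 0
```

```bash
python3 -m handwheel '[[0.4,0.002,0,-0.1,0],[0.4,0.002,0,-0.2,0],[0.4,0.002,0,-0.28,0],[0.4,0.002,0,-0.33,0],[0.4,0.002,0,-0.36,0],[0.4,0.002,0,-0.38,0],[0.4,0.002,0,-0.39,0],[0.4,0.002,0,-0.39,0]]' 40
python3 -m handwheel '[[0.2,0,0,0,0],[0.1,0,0,0,0],[0,0,0,0,0],[-0.1,0,0,0,0],[-0.3,0,0,0,0],[-0.6,0,0,0,0],[-0.6,0,0,0,0],[-0.6,0,0,0,0]]' 40
python3 -m handwheel '[[-0.6,0,0,0.02,0],[-0.6,0,0,0.05,0],[-0.6,0,0,0.1,0],[-0.6,0,0,0.16,0],[-0.6,0,0,0.22,0],[-0.6,0,0,0.28,0],[-0.6,0,0,0.28,0],[-0.6,0,0,0.28,0]]' 40
```

```text
clock: 13.83
eef_pos: [0.5104, 0.0318, 0.1038]
eef_rot: [0.0, 0.707, 0.708, 0.0]
force: [0.4, -0.2, 0.8]
width: 0.7
gripper_force: 0.0
clock: 14.5
eef_pos: [0.5106, 0.0317, 0.1041]
eef_rot: [0.0, 0.707, 0.707, 0.0]
force: [-1.1, 0.1, 4.7]
width: 0.336
gripper_force: 39.8
clock: 15.17
eef_pos: [0.5106, 0.0317, 0.1741]
eef_rot: [0.001, 0.707, 0.707, 0.0]
force: [-0.6, 0.9, -2.6]
width: 0.328
gripper_force: 39.9
```

```bash
python3 -m handwheel '[[-0.6,0,0,0.1,0],[-0.6,0,0,0.22,0],[-0.6,0,0,0.3,0],[-0.6,0.02,0.08,0.3,0],[-0.6,0.05,0.2,0.3,0],[-0.6,0.08,0.34,0.3,0],[-0.6,0.1,0.46,0.3,0],[-0.6,0.1,0.5,0.3,0]]' 40
python3 -m handwheel '[[-0.6,0.01,0.1,0,0],[-0.6,0.03,0.23,0,0],[-0.6,0.05,0.36,0,0],[-0.6,0.054,0.46,0,0],[-0.6,0.054,0.51,0,0],[-0.6,0.054,0.518,0,0],[-0.6,0.054,0.518,0,0],[-0.6,0.054,0.518,0,0]]' 40
python3 -m handwheel '[[-0.6,0,0,-0.1,0],[-0.6,0,0,-0.2,0],[-0.6,0,0,-0.3,0],[-0.6,0,0,-0.4,0],[-0.6,0,0,-0.48,0],[-0.6,0,0,-0.53,0],[-0.6,0,0,-0.55,0],[-0.6,0,0,-0.55,0]]' 40
python3 -c "
from rig import arm
s=arm.read_state();print(s['eef_pos'],s['force'])"
```

```text
clock: 15.83
eef_pos: [0.5345, 0.1603, 0.2466]
eef_rot: [-0.002, 0.706, 0.708, -0.0]
force: [-0.3, -0.3, -3.1]
width: 0.333
gripper_force: 40.3
clock: 16.5
eef_pos: [0.5486, 0.2848, 0.248]
eef_rot: [0.0, 0.707, 0.707, -0.001]
force: [0.5, -0.3, -2.0]
width: 0.332
gripper_force: 40.3
clock: 17.17
eef_pos: [0.5482, 0.2852, 0.1101]
eef_rot: [-0.0, 0.707, 0.707, -0.001]
force: [-0.1, -0.4, -1.7]
width: 0.327
gripper_force: 40.3
[0.54823568 0.28515904 0.11010382] [-0.12487754 -0.40995266 -1.67221118]
```

```bash
python3 -m handwheel '[[-0.6,0,0,-0.006,0],[-0.6,0,0,-0.012,0],[-0.6,0,0,-0.017,0],[-0.6,0,0,-0.021,0],[-0.6,0,0,-0.025,0],[-0.6,0,0,-0.028,0],[-0.6,0,0,-0.028,0],[-0.6,0,0,-0.028,0]]' 40
```

```text
clock: 17.83
eef_pos: [0.5486, 0.2863, 0.104]
eef_rot: [-0.0, 0.707, 0.707, -0.0]
force: [-0.5, 0.2, -2.2]
width: 0.332
gripper_force: 40.3
```

```bash
python3 -m handwheel '[[-0.6,0,0,-0.002,0],[-0.6,0,0,-0.004,0],[-0.6,0,0,-0.006,0],[-0.6,0,0,-0.006,0],[-0.6,0,0,-0.006,0],[-0.6,0,0,-0.006,0],[-0.6,0,0,-0.006,0],[-0.6,0,0,-0.006,0]]' 40
```

```text
clock: 18.5
eef_pos: [0.549, 0.2864, 0.1032]
eef_rot: [0.0, 0.707, 0.707, 0.0]
force: [-1.2, -0.9, 4.3]
width: 0.331
gripper_force: 41.1
```

```bash
python3 -m handwheel '[[-0.25,0,0,0,0],[-0.15,0,0,0,0],[0,0,0,0,0],[0.2,0,0,0,0],[0.4,0,0,0,0],[0.4,0,0,0,0],[0.4,0,0,0,0],[0.4,0,0,0,0]]' 40
python3 -m handwheel '[[0.4,0,0,0.05,0],[0.4,0,0,0.15,0],[0.4,0,0,0.25,0],[0.4,0,0,0.35,0],[0.4,0,0,0.4,0],[0.3,0.02,-0.1,0.4,0],[0.2,0.04,-0.25,0.4,0],[0.2,0.08,-0.4,0.4,0]]' 25
python3 -m handwheel '[[0.2,0,-0.12,0,0],[0.2,0,-0.26,0,0],[0.2,0,-0.38,0,0],[0.2,0,-0.464,0,0],[0.2,0,-0.464,0,0],[0.2,0,-0.464,0,0],[0.2,0,-0.464,0,0],[0.2,0,-0.464,0,0]]'
python3 - <<'E'
from h import *
from rig import arm
s,w=wrist(arm);print(s["eef_pos"],s["width"]);cv2.imwrite("pics/w4.png",w["color"])
for n in("side","top"):
  c=arm.read_camera(n);W=cloud(c)
  for nm,x,y,z in(("dropper",.5,.255,.060),("amber",.546,.220,.127),("white",.549,.286,.107),("fresh",.569,.07,.062)):
    m=(abs(W[...,0]-x)<.02)&(abs(W[...,1]-y)<.02)&(abs(W[...,2]-z)<.007);print(n,nm,m.sum(),W[m].mean(0) if m.any() else 0)
E
```

```text
clock: 19.17
eef_pos: [0.5486, 0.2862, 0.1025]
eef_rot: [-0.0, 0.707, 0.707, -0.0]
force: [0.2, -1.1, -0.2]
width: 0.698
gripper_force: 0.0
clock: 19.83
eef_pos: [0.5682, 0.186, 0.2032]
eef_rot: [0.0, 0.706, 0.708, 0.0]
force: [-1.1, -0.3, -0.5]
width: 0.603
gripper_force: 0.0
clock: 20.5
eef_pos: [0.5686, 0.0714, 0.2026]
eef_rot: [-0.0, 0.706, 0.708, 0.0]
force: [-0.5, 0.6, -0.2]
width: 0.602
gripper_force: 0.0
[0.56855255 0.07140147 0.20256347] 0.6021837286138375
side dropper 98 [0.49912674 0.25368801 0.05874745]
side amber 514 [0.54576767 0.22034691 0.1258982 ]
side white 412 [0.54895058 0.28622773 0.10565093]
side fresh 78 [0.56893818 0.07030802 0.05944444]
top dropper 101 [0.49882716 0.25251497 0.06019082]
top amber 542 [0.54492929 0.21906253 0.12737417]
top white 395 [0.54809271 0.28470226 0.10723711]
top fresh 0 0
```

View pics/w4.png

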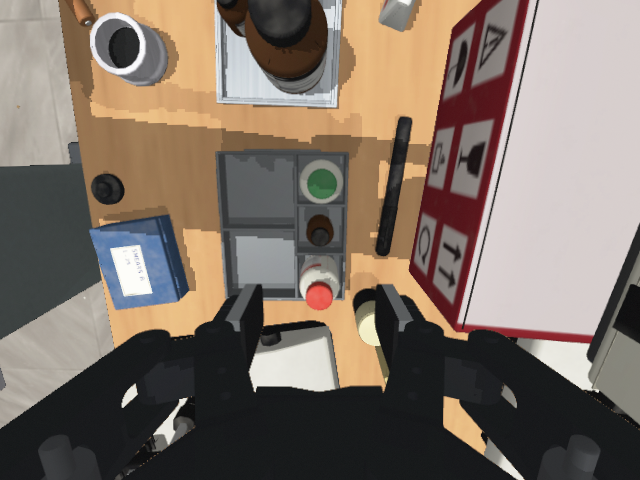

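```bash
python3 -m handwheel '[[0.2,0.002,-0.004,-0.12,0],[0.2,0.002,-0.004,-0.24,0],[0.2,0.002,-0.004,-0.36,0],[0.2,0.002,-0.004,-0.46,0],[0.2,0.002,-0.004,-0.54,0],[0.2,0.002,-0.004,-0.6,0],[0.2,0.002,-0.004,-0.63,0],[0.2,0.002,-0.004,-0.644,0]]' 25
python3 -m handwheel '[[0,0,0,0,0],[-0.1,0,0,0,0],[-0.2,0,0,0,0],[-0.3,0,0,0,0],[-0.5,0,0,0,0],[-0.8,0,0,0,0],[-0.8,0,0,0,0],[-0.8,0,0,0,0]]' 25
python3 -m handwheel '[[-0.8,0,0,0.02,0],[-0.8,0,0,0.06,0],[-0.8,0,0,0.14,0],[-0.8,0,0,0.22,0],[-0.8,0,0,0.32,0],[-0.8,0,0,0.4,0],[-0.8,0,0,0.48,0],[-0.8,0,0,0.48,0]]' 25
python3 -c "
from rig import arm
s=arm.read_state();print(s['eef_pos'],s['force'])"
```

```text
clock: 21.32
eef_pos: [0.5683, 0.0698, 0.0402]
eef_rot: [-0.001, 0.706, 0.708, -0.001]
force: [-0.3, -0.1, 0.3]
width: 0.599
gripper_force: 0.0
clock: 21.98
eef_pos: [0.57, 0.0691, 0.0427]
eef_rot: [0.001, 0.707, 0.707, 0.001]
force: [-1.0, 0.1, 6.5]
width: 0.272
gripper_force: 24.7
clock: 22.65
eef_pos: [0.5721, 0.0691, 0.1671]
eef_rot: [0.003, 0.707, 0.708, 0.003]
force: [0.7, -0.2, 0.7]
width: 0.272
gripper_force: 24.6
[0.57209685 0.06907598 0.16713327] [ 0.69028773 -0.17999184  0.71426294]
```

```bash
python3 -m handwheel '[[-0.8,-0.05,0.05,0,0],[-0.8,-0.15,0.14,0,0],[-0.8,-0.26,0.25,0,0],[-0.8,-0.37,0.36,0,0],[-0.8,-0.48,0.46,0,0],[-0.8,-0.57,0.55,0,0],[-0.8,-0.64,0.61,0,0],[-0.8,-0.664,0.63,0,0]]' 25
python3 -m handwheel '[[-0.8,0,0,0,0],[-0.8,0,0,-0.04,0],[-0.8,0,0,-0.1,0],[-0.8,0,0,-0.15,0],[-0.8,0,0,-0.19,0],[-0.8,0,0,-0.21,0],[-0.8,0,0,-0.21,0],[-0.8,0,0,-0.21,0]]' 25
python3 - <<'E'
from h import *
from rig import arm
s=arm.read_state();print(s["eef_pos"])
c=arm.read_camera("side");cv2.imwrite("pics/s5.png",cv2.resize(c["color"][200:340,280:460],None,fx=3.3,fy=3.3))
E
```

```text
clock: 23.32
eef_pos: [0.4001, 0.2284, 0.1607]
eef_rot: [-0.001, 0.706, 0.708, -0.001]
force: [-0.8, 0.6, 0.0]
width: 0.271
gripper_force: 24.6
clock: 23.98
eef_pos: [0.4036, 0.2263, 0.1089]
eef_rot: [-0.0, 0.707, 0.707, -0.0]
force: [0.3, 0.1, 0.4]
width: 0.274
gripper_force: 24.6
[0.40356358 0.22634406 0.10889256]
```

View pics/s5.png

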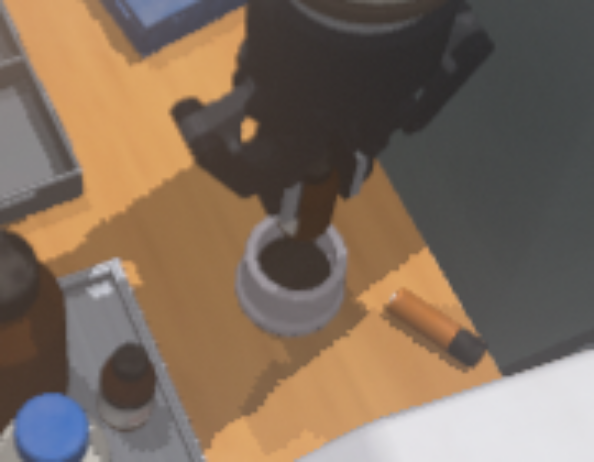

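Run:
```python
from h import *
c=load("side0.npz")
P=np.array([[.4036,.2273,.071],[.4036,.2273,.129]])
r=cv2.Rodrigues(c["R"])[0];p,_=cv2.projectPoints(P,r,c["t"],c["K"],np.array([float(c["k1"]),0,0,0,0]))
print((p.reshape(-1,2)-[280,200])*3.3)
```

```text
[[300.2461434  219.73578532]
 [314.21671902 156.20272365]]
```

```bash
python3 -m handwheel '[[-0.8,0,0,-0.04,0],[-0.8,0,0,-0.08,0],[-0.8,0,0,-0.12,0],[-0.8,0,0,-0.15,0],[-0.8,0,0,-0.17,0],[-0.8,0,0,-0.18,0],[-0.8,0,0,-0.186,0],[-0.8,0,0,-0.186,0]]' 25
python3 -m handwheel '[[-0.8,0,0,-0.003,0],[-0.8,0,0,-0.006,0],[-0.8,0,0,-0.009,0],[-0.8,0,0,-0.012,0],[-0.8,0,0,-0.014,0],[-0.8,0,0,-0.014,0],[-0.8,0,0,-0.014,0],[-0.8,0,0,-0.014,0]]' 25
```

```text
clock: 24.7
eef_pos: [0.4031, 0.2268, 0.0623]
eef_rot: [-0.0, 0.707, 0.707, -0.0]
force: [-0.2, -0.8, -0.5]
width: 0.269
gripper_force: 24.6
clock: 25.37
eef_pos: [0.4032, 0.2268, 0.0591]
eef_rot: [0.0, 0.707, 0.707, 0.0]
force: [-0.7, -1.0, -0.4]
width: 0.272
gripper_force: 24.6
```

```bash
python3 -m handwheel '[[-0.8,0,0,-0.002,0],[-0.8,0,0,-0.004,0],[-0.8,0,0,-0.004,0],[-0.8,0,0,-0.004,0],[-0.8,0,0,-0.004,0],[-0.8,0,0,-0.004,0],[-0.8,0,0,-0.004,0],[-0.8,0,0,-0.004,0]]' 25
```

```text
clock: 26.03
eef_pos: [0.4034, 0.2268, 0.0587]
eef_rot: [0.0, 0.707, 0.708, 0.0]
force: [-2.3, -0.7, 5.8]
width: 0.272
gripper_force: 25.3
```

```bash
python3 -m handwheel '[[-0.35,0,0,0,0],[-0.25,0,0,0,0],[-0.1,0,0,0,0],[0.1,0,0,0,0],[0.2,0,0,0,0],[0.2,0,0,0,0],[0.2,0,0,0,0],[0.2,0,0,0.02,0]]' 25
python3 -m handwheel '[[0.2,0,0,0.1,0],[0.2,0,0,0.2,0],[0.2,0,0,0.34,0],[0.3,0,0,0.48,0],[0.4,0,0,0.58,0],[0.4,0.1,0.04,0.58,0],[0.4,0.22,0.09,0.58,0],[0.4,0.3,0.12,0.58,0]]' 40
python3 -m handwheel '[[0.4,0.1,0.04,0,0],[0.4,0.2,0.08,0,0],[0.4,0.26,0.11,0,0],[0.4,0.282,0.116,0,0],[0.4,0.282,0.116,0,0],[0.4,0.282,0.116,0,0],[0.4,0.282,0.116,0,0],[0.4,0.282,0.116,0,0]]' 40
python3 - <<'E'
from h import *
from rig import arm
s=arm.read_state();print(s["eef_pos"],s["width"])
for n in("side","top"):
  c=arm.read_camera(n);W=cloud(c)
  for nm,x,y,z in(("empty",.5,.255,.060),("amber",.546,.220,.127),("white",.549,.286,.107),("fresh",.4034,.2275,.078)):
    m=(abs(W[...,0]-x)<.02)&(abs(W[...,1]-y)<.02)&(abs(W[...,2]-z)<.007);print(n,nm,m.sum(),W[m].mean(0) if m.any() else 0)
E
```

```text
clock: 26.7
eef_pos: [0.4024, 0.2265, 0.0624]
eef_rot: [-0.001, 0.707, 0.707, -0.001]
force: [0.1, 0.2, -0.8]
width: 0.599
gripper_force: 0.0
clock: 27.37
eef_pos: [0.4804, 0.2576, 0.2097]
eef_rot: [0.001, 0.707, 0.707, 0.002]
force: [0.6, -0.0, -0.3]
width: 0.702
gripper_force: 0.0
clock: 28.03
eef_pos: [0.5478, 0.2855, 0.2082]
eef_rot: [-0.0, 0.707, 0.707, -0.0]
force: [-0.5, 0.9, 0.7]
width: 0.7
gripper_force: 0.0
[0.54784131 0.28547921 0.20823437] 0.6999053230385076
side empty 101 [0.49924386 0.25357493 0.05830013]
side amber 21 [0.53837968 0.23405624 0.12372096]
side white 409 [0.54903395 0.28616797 0.1057451 ]
side fresh 97 [0.40265499 0.22781105 0.07545106]
top empty 0 0
top amber 435 [0.54580166 0.21616262 0.12745768]
top white 0 0
top fresh 0 0
```

```bash
python3 -m handwheel '[[0.4,0.004,0.002,-0.1,0],[0.4,0.004,0.002,-0.2,0],[0.4,0.004,0.002,-0.28,0],[0.4,0.004,0.002,-0.34,0],[0.4,0.004,0.002,-0.38,0],[0.4,0.004,0.002,-0.4,0],[0.4,0.004,0.002,-0.414,0],[0.4,0.004,0.002,-0.42,0]]' 40
python3 -m handwheel '[[0.2,0,0,0,0],[0.1,0,0,0,0],[0,0,0,0,0],[-0.1,0,0,0,0],[-0.3,0,0,0,0],[-0.6,0,0,0,0],[-0.6,0,0,0,0],[-0.6,0,0,0,0]]' 40
python3 -m handwheel '[[-0.6,0,0,0.02,0],[-0.6,0,0,0.06,0],[-0.6,0,0,0.14,0],[-0.6,0,0,0.24,0],[-0.6,0,0,0.36,0],[-0.6,0,0,0.48,0],[-0.6,0,0,0.58,0],[-0.6,0,0,0.58,0]]' 40
python3 -c "
from rig import arm
s=arm.read_state();print(s['eef_pos'],s['force'])"
```

```text
clock: 28.8
eef_pos: [0.55, 0.2864, 0.1035]
eef_rot: [0.0, 0.707, 0.707, 0.0]
force: [0.7, 0.8, 0.0]
width: 0.7
gripper_force: 0.0
clock: 29.47
eef_pos: [0.5499, 0.2864, 0.1037]
eef_rot: [0.0, 0.707, 0.707, 0.0]
force: [-2.1, 0.2, 4.4]
width: 0.332
gripper_force: 39.9
clock: 30.13
eef_pos: [0.5526, 0.2871, 0.2555]
eef_rot: [0.003, 0.707, 0.707, 0.005]
force: [0.7, 0.5, -1.6]
width: 0.329
gripper_force: 39.9
[0.55257791 0.28712273 0.25552695] [ 0.72403921  0.47866767 -1.60324849]
```

```bash
python3 -m handwheel '[[-0.6,0,-0.05,0,0],[-0.6,-0.02,-0.14,0,0],[-0.6,-0.04,-0.26,0,0],[-0.6,-0.06,-0.38,0,0],[-0.6,-0.08,-0.5,0,0],[-0.6,-0.1,-0.62,0,0],[-0.6,-0.12,-0.74,0,0],[-0.6,-0.14,-0.82,0,0]]' 40
python3 -m handwheel '[[-0.6,-0.01,-0.1,0,0],[-0.6,-0.02,-0.16,0,0],[-0.6,-0.02,-0.198,0,0],[-0.6,-0.02,-0.198,0,0],[-0.6,-0.02,-0.198,-0.08,0],[-0.6,-0.02,-0.198,-0.18,0],[-0.6,-0.02,-0.198,-0.24,0],[-0.6,-0.02,-0.198,-0.24,0]]' 40
python3 -c "
from rig import arm
s=arm.read_state();print(s['eef_pos'],s['force'])"
```

```text
clock: 30.8
eef_pos: [0.5127, 0.0782, 0.2454]
eef_rot: [-0.001, 0.707, 0.707, -0.002]
force: [0.6, 1.0, -3.6]
width: 0.331
gripper_force: 39.9
clock: 31.47
eef_pos: [0.5064, 0.033, 0.1832]
eef_rot: [-0.004, 0.706, 0.708, -0.003]
force: [-0.4, 0.8, -2.4]
width: 0.331
gripper_force: 40.0
[0.50644232 0.03304179 0.18317368] [-0.39943344  0.81964054 -2.37082562]
```

```bash
python3 -m handwheel '[[-0.6,0,0,-0.06,0],[-0.6,0,0,-0.14,0],[-0.6,0,0,-0.2,0],[-0.6,0,0,-0.25,0],[-0.6,0,0,-0.28,0],[-0.6,0,0,-0.3,0],[-0.6,0,0,-0.3,0],[-0.6,0,0,-0.3,0]]' 40
python3 -c "
from rig import arm
s=arm.read_state();print(s['eef_pos'],s['force'])"
```

```text
clock: 32.13
eef_pos: [0.5101, 0.0319, 0.1137]
eef_rot: [0.0, 0.707, 0.708, 0.0]
force: [0.1, -0.9, -1.5]
width: 0.329
gripper_force: 40.0
[0.51012857 0.03187313 0.11368602] [ 0.147309   -0.85270544 -1.52730522]
```

```bash
python3 -m handwheel '[[-0.6,0,0,-0.008,0],[-0.6,0,0,-0.015,0],[-0.6,0,0,-0.021,0],[-0.6,0,0,-0.026,0],[-0.6,0,0,-0.03,0],[-0.6,0,0,-0.033,0],[-0.6,0,0,-0.034,0],[-0.6,0,0,-0.034,0]]' 40
python3 -m handwheel '[[-0.6,0,0,-0.002,0],[-0.6,0,0,-0.004,0],[-0.6,0,0,-0.004,0],[-0.6,0,0,-0.004,0],[-0.6,0,0,-0.004,0],[-0.6,0,0,-0.004,0],[-0.6,0,0,-0.004,0],[-0.6,0,0,-0.004,0]]' 40
```

```text
clock: 32.8
eef_pos: [0.5097, 0.0317, 0.1048]
eef_rot: [0.0, 0.707, 0.707, -0.0]
force: [-0.0, 1.1, 0.0]
width: 0.328
gripper_force: 40.2
clock: 33.47
eef_pos: [0.51, 0.0317, 0.1047]
eef_rot: [0.0, 0.707, 0.708, 0.0]
force: [-3.7, 0.2, 7.3]
width: 0.334
gripper_force: 41.1
```

```bash
python3 -m handwheel '[[-0.25,0,0,0,0],[-0.15,0,0,0,0],[0,0,0,0,0],[0.2,0,0,0,0],[0.4,0,0,0,0],[0.4,0,0,0,0],[0.4,0,0,0,0],[0.4,0,0,0,0]]' 45
python3 -m handwheel '[[0.4,0,0,0.08,0],[0.4,0,0,0.2,0],[0.4,0,0,0.32,0],[0.4,0,0,0.4,0],[0.4,0.02,0.12,0.4,0],[0.4,0.06,0.26,0.4,0],[0.4,0.1,0.4,0.4,0],[0.4,0.12,0.5,0.4,0]]' 45
python3 -m handwheel '[[0.4,0.02,0.1,0,0],[0.4,0.026,0.2,0,0],[0.4,0.026,0.25,0,0],[0.4,0.026,0.25,0,0],[0.4,0.026,0.25,0,0],[0.4,0.026,0.25,0,0],[0.4,0.026,0.25,0,0],[0.4,0.026,0.25,0,0]]' 45
python3 - <<'E'
from h import *
from rig import arm
s=arm.read_state();print(s["eef_pos"],s["width"])
for n in("side","top"):
  c=arm.read_camera(n);W=cloud(c)
  for nm,x,y,z in(("amber",.546,.220,.127),("white",.51,.032,.107)):
    m=(abs(W[...,0]-x)<.02)&(abs(W[...,1]-y)<.02)&(abs(W[...,2]-z)<.007);print(n,nm,m.sum(),W[m].mean(0) if m.any() else 0)
E
```

```text
clock: 34.13
eef_pos: [0.5096, 0.0318, 0.1035]
eef_rot: [-0.0, 0.707, 0.707, -0.0]
force: [-0.6, 0.2, -0.8]
width: 0.702
gripper_force: 0.0
clock: 34.8
eef_pos: [0.5402, 0.1591, 0.2038]
eef_rot: [0.0, 0.707, 0.708, 0.001]
force: [-0.1, -0.5, -0.2]
width: 0.696
gripper_force: 0.0
clock: 35.47
eef_pos: [0.5463, 0.2181, 0.2036]
eef_rot: [0.0, 0.707, 0.707, -0.0]
force: [0.2, -0.3, 0.2]
width: 0.698
gripper_force: 0.0
[0.54630947 0.21809308 0.20361795] 0.6977607139669122
side amber 514 [0.5457399  0.22038063 0.12587326]
side white 0 0
top amber 0 0
top white 399 [0.50924981 0.03179786 0.10809299]
```

```bash
python3 -m handwheel '[[0.4,0,0.004,-0.08,0],[0.4,0,0.004,-0.16,0],[0.4,0,0.004,-0.22,0],[0.4,0,0.004,-0.27,0],[0.4,0,0.004,-0.3,0],[0.4,0,0.004,-0.32,0],[0.4,0,0.004,-0.33,0],[0.4,0,0.004,-0.33,0]]' 45
python3 -m handwheel '[[0.2,0,0,0,0],[0.1,0,0,0,0],[0,0,0,0,0],[-0.1,0,0,0,0],[-0.3,0,0,0,0],[-0.5,0,0,0,0],[-0.5,0,0,0,0],[-0.5,0,0,0,0]]' 45
python3 -m handwheel '[[-0.5,0,0,0.02,0],[-0.5,0,0,0.06,0],[-0.5,0,0,0.12,0],[-0.5,0,0,0.18,0],[-0.5,0,0,0.24,0],[-0.5,0,0,0.28,0],[-0.5,0,0,0.28,0],[-0.5,0,0,0.28,0]]' 45
python3 -c "
from rig import arm
s=arm.read_state();print(s['eef_pos'],s['force'])"
```

```text
clock: 36.23
eef_pos: [0.5463, 0.2202, 0.1211]
eef_rot: [0.0, 0.707, 0.707, 0.0]
force: [0.0, 0.1, 0.0]
width: 0.699
gripper_force: 0.0
clock: 36.9
eef_pos: [0.5466, 0.2203, 0.1218]
eef_rot: [0.0, 0.707, 0.707, 0.0]
force: [-1.2, -0.6, 5.9]
width: 0.392
gripper_force: 45.5
clock: 37.57
eef_pos: [0.5463, 0.2203, 0.1912]
eef_rot: [0.0, 0.707, 0.707, 0.0]
force: [0.0, -0.3, -3.6]
width: 0.393
gripper_force: 45.3
[0.54626817 0.22026065 0.19123321] [ 0.02115282 -0.30753272 -3.63713941]
```

```bash
python3 -m handwheel '[[-0.5,-0.02,-0.05,0.02,0],[-0.5,-0.05,-0.14,0.02,0],[-0.5,-0.08,-0.25,0.02,0],[-0.5,-0.11,-0.35,0.02,0],[-0.5,-0.14,-0.43,0.02,0],[-0.5,-0.146,-0.47,0.02,0],[-0.5,-0.146,-0.47,0.02,0],[-0.5,-0.146,-0.47,0.02,0]]' 45
python3 -m handwheel '[[-0.5,0,0,-0.06,0],[-0.5,0,0,-0.12,0],[-0.5,0,0,-0.17,0],[-0.5,0,0,-0.21,0],[-0.5,0,0,-0.24,0],[-0.5,0,0,-0.26,0],[-0.5,0,0,-0.26,0],[-0.5,0,0,-0.26,0]]' 45
python3 -c "
from rig import arm
s=arm.read_state();print(s['eef_pos'],s['force'])"
```

```text
clock: 38.23
eef_pos: [0.5095, 0.103, 0.1954]
eef_rot: [-0.001, 0.707, 0.707, 0.0]
force: [0.0, -0.1, -2.4]
width: 0.388
gripper_force: 45.5
clock: 38.9
eef_pos: [0.5099, 0.103, 0.1312]
eef_rot: [0.0, 0.707, 0.708, 0.0]
force: [-0.2, -0.0, -2.8]
width: 0.391
gripper_force: 45.5
[0.50987951 0.10298522 0.13121542] [-0.24762914 -0.00396463 -2.84111569]
```

```bash
python3 -m handwheel '[[-0.5,0,0,-0.008,0],[-0.5,0,0,-0.014,0],[-0.5,0,0,-0.019,0],[-0.5,0,0,-0.024,0],[-0.5,0,0,-0.028,0],[-0.5,0,0,-0.031,0],[-0.5,0,0,-0.033,0],[-0.5,0,0,-0.033,0]]' 45
```

```text
clock: 39.57
eef_pos: [0.5097, 0.1027, 0.1229]
eef_rot: [0.0, 0.707, 0.707, 0.0]
force: [-0.1, 0.8, -2.9]
width: 0.39
gripper_force: 45.6
```

```bash
python3 -m handwheel '[[-0.5,0,0,-0.001,0],[-0.5,0,0,-0.002,0],[-0.5,0,0,-0.003,0],[-0.5,0,0,-0.004,0],[-0.5,0,0,-0.004,0],[-0.5,0,0,-0.004,0],[-0.5,0,0,-0.004,0],[-0.5,0,0,-0.004,0]]' 45
```

```text
clock: 40.23
eef_pos: [0.51, 0.1027, 0.1228]
eef_rot: [0.0, 0.707, 0.708, 0.0]
force: [-3.4, -0.5, 5.9]
width: 0.389
gripper_force: 46.5
```

Seated. I'll release, rise, retreat out of view and check.

```bash
python3 -m handwheel '[[-0.15,0,0,0,0],[-0.05,0,0,0,0],[0.1,0,0,0,0],[0.3,0,0,0,0],[0.4,0,0,0,0],[0.4,0,0,0,0],[0.4,0,0,0,0],[0.4,0,0,0,0]]' 45
python3 -m handwheel '[[0.4,0,0,0.08,0],[0.4,0,0,0.2,0],[0.4,0,0,0.34,0],[0.4,0,0,0.48,0],[0.4,0,0,0.6,0],[0.4,-0.15,0.1,0.6,0],[0.4,-0.3,0.2,0.6,0],[0.4,-0.45,0.3,0.6,0]]'
python3 -m handwheel '[[0.4,-0.06,0.14,0,0],[0.4,-0.12,0.28,0,0],[0.4,-0.18,0.42,0,0],[0.4,-0.24,0.56,0,0],[0.4,-0.3,0.7,0,0],[0.4,-0.3,0.8,0,0],[0.4,-0.3,0.8,0,0],[0.4,-0.3,0.8,0,0]]'
python3 - <<'E'
from h import *
from rig import arm
s=arm.read_state();print(s["eef_pos"])
c=arm.read_camera("top");cv2.imwrite("pics/t9.png",cv2.resize(c["color"][160:345,180:440],None,fx=3,fy=3))
W=cloud(c)
for nm,x,y,z in(("amber",.51,.102,.129),("white",.51,.032,.109),("fresh",.4034,.2275,.078),("empty",.5,.2535,.061),("red",.5687,.0212,.077),("green",.5705,.1163,.077)):
    m=(abs(W[...,0]-x)<.02)&(abs(W[...,1]-y)<.02)&(abs(W[...,2]-z)<.007);print(nm,m.sum(),W[m].mean(0) if m.any() else 0)
E
```

```text
clock: 40.9
eef_pos: [0.5097, 0.1027, 0.1218]
eef_rot: [0.0, 0.707, 0.707, 0.0]
force: [-0.0, -0.2, 0.2]
width: 0.7
gripper_force: 0.0
clock: 41.57
eef_pos: [0.4049, 0.1725, 0.2724]
eef_rot: [0.0, 0.707, 0.707, 0.001]
force: [-0.1, 0.3, 0.9]
width: 0.7
gripper_force: 0.0
clock: 42.23
eef_pos: [0.3301, 0.3728, 0.2716]
eef_rot: [0.0, 0.706, 0.708, -0.0]
force: [-0.3, -0.4, 0.3]
width: 0.698
gripper_force: 0.0
[0.33013623 0.37283778 0.2715557 ]
amber 553 [0.50932741 0.10205634 0.12845733]
white 390 [0.50945934 0.03167138 0.10828156]
fresh 108 [0.40295405 0.22694899 0.07708568]
empty 100 [0.49890144 0.2524721  0.06012341]
red 216 [0.5684565  0.02148139 0.07530833]
green 211 [0.57021172 0.11633567 0.07564536]
```

View pics/t9.png

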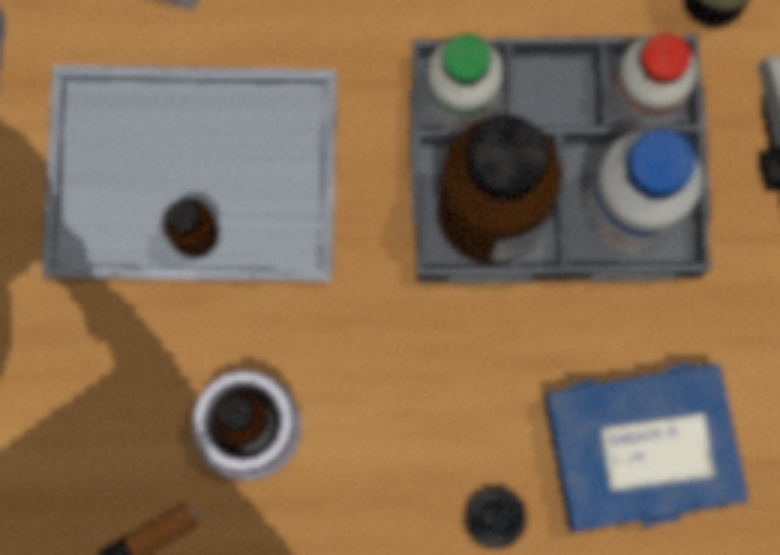

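The picture shows everything upright: bottles back in their compartments, the fresh dropper in the holder at about (245, 420), and the empty one in the tray at about (190, 225).

```bash
python3 -c "
from rig import arm
print(arm.hand_in())"
```

```text
the job is handed in; nothing more can be done
None
```

The job is done and handed in at about 42 s: the fresh dropper is in the holder, the empty one stands in the spill tray, both big bottles are back in their own compartments, and the small bottles were left where they were.

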